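Size a hitch pin in the taper gauge and rack it

ROBOT

A 6-joint arm with a two-finger parallel gripper is mounted at the origin on the work surface. World frame = base frame: x ahead of the robot, y to its left, z up, the work surface at z = 0. Lengths are in m, angles in rad, forces in N, time in s.
With the tool pointing down it reaches from about 0.35 to 0.775 m from the base axis. Payload 5.5 kg.
Tool frame: the origin (TCP) lies on the centre line of the jaws, within the pads' length; the fingertips stand 22 mm ahead of it and the grasp point (between the pads) lies 3 mm ahead of it; z points along the fingers, y is the line along which they close (so a half turn about z gives the same grasp; the last joint's range is limited). The gripper opens to 85 mm and grips with 20 to 120 N. Pads are 22 mm wide; open, the fingers measure 114 mm over their backs; the gripper's body (76 mm by 85 mm) begins 54 mm behind the grasp point. The pads swing forward as they close: fully open they stand 13 mm farther back than shut.
Start: joints at [1.084, 0.313, 0.046, 1.304, 0, 1.431], TCP at [0.195, 0.541, 0.253] pointing down, gripper open.
Joint ranges: [-2.76, 2.76], [-0.86, 1.69], [-1.03, 1.26], [-2.2, 2.34], [-1.47, 1.5], [-3.14, 3.14]. Speed limits (rad/s): [2.57, 2.57, 3.14, 3.14, 3.14, 3.14].

INTERFACE

Orientations are given as [roll, pitch, yaw] about the fixed x, y, z axes, in that order (R = Rz(yaw) Ry(pitch) Rx(roll)).
In Python, from bench import r gives the robot as it stands.
- The arm moves only by the tool jog_arm, never from a script. Its argument "motion" is a list of rows, each an object with "jaw": the opening, from 0 (shut) to 1 (fully open); "linear": the shift along the tool's x, y, z in cm, a list of three; "twist": the turn about the tool's z in degrees. In form: [{"jaw": jaw, "linear": [tx, ty, tz], "twist": twist}, ...]. A call has exactly 8 rows; each row shifts and turns the commanded pose from where the row before left it, along the tool's axes as they then stand; what a row does not reach is not made up. A row lasts 1/12 s, in which the tool goes at most 41.7 mm and 7.16 degrees, less where a joint would pass 70% of its speed; a pose out of reach is approached as far as the arm can. A call is refused whole if a number of a shift passes 4.17 or a number of a turn 7.16, either way. A call with a gripper value outside its range is refused whole. The fingers move at their own pace and stop on an object; "squeeze" is the grip in N (left out, the last holds). Time passes only in rows, so rows that do not move let the fingers close, or fill a call up. It gives the time, the measured TCP pose, the force, the opening and the grip force at its end, in the units of the state.
- r.read_state(): the state, without advancing time (a new reading comes with each control period).
- r.grab_frame(name): name is "scene" or "top"; returns the picture (384x512x3 uint8, blue, green, red); there is no depth.
- r.get_calibration(name): a dict with "K" (3x3 intrinsics, pixels), "xyz" and "attitude" of the camera in the world. Camera axes: x right, y down, z forward; pixel columns grow to the right and rows downward; lengths in m; the calibration is good to about 2 mm. A picture is of the moment at which its call begins. get_calibration takes no time and is no camera call.
- r.job_done(): hands the job in; it is judged then, once.
The state is a dict: "time_s": time; "q": joint angles; "qvel": joint speeds; "tau": joint torques, N m; "tcp_pos": TCP position; "tool_rot": TCP orientation; "force": force on the tool from outside, world axes, zero at the start; "ft_torque": the same for the moment, N m; "grip_width": opening from 0.0 (shut) to 1.0 (fully open); "finger_force": force on a finger pad.
Only numpy, scipy, OpenCV 4.12 (cv2) and the standard library are available. Lean on these libraries where they do the work, as an engineer would, in place of code of your own. Each camera call takes 0.05 s, during which the arm holds its last target. There are 200 camera calls.

TASK

Lift the hitch pin out of the drawbar clevis, hang it by its collar in the wide end of the taper gauge's slot and slide it, upright, towards the narrow end until it wedges firmly between both bars, without jamming it hard. The engraved line at which it stops tells its size (nearest the wide end thick, then middle, then thin): take it out again, set it down gently in the hole of that size in the timber rack (smallest hole for thin, largest for thick) with its collar resting on the timber, and let go. Leave the other two pins and everything else on the bench alone.

Things in the scene. Friction and masses are not known exactly. Their poses are not given: they have to be found in the camera images.
- pin_a_grip (a point): Centre of the grip of one of three steel hitch pins, 29 mm above the collar's underside, on the axis; z up the pin. From the top: knurled round grip 24 mm across, 46 mm tall; round collar 44 mm across, 6 mm thick; plain round shank 59 mm long. Grips and collars are alike; shanks are 16, 19 and 22 mm thick, which pin has which is not told. About 0.3 kg.
- pin_a_neck (a point): The point on the axis of the pin of pin_a_grip where the shank meets the underside of the collar; z runs up the pin.
- pin_b_grip (a point): Centre of the grip of one of three steel hitch pins, 29 mm above the collar's underside, on the axis; z up the pin. From the top: knurled round grip 24 mm across, 46 mm tall; round collar 44 mm across, 6 mm thick; plain round shank 59 mm long. Grips and collars are alike; shanks are 16, 19 and 22 mm thick, which pin has which is not told. About 0.3 kg.
- pin_b_neck (a point): The point on the axis of the pin of pin_b_grip where the shank meets the underside of the collar; z runs up the pin.
- pin_c_grip (a point): Centre of the grip of one of three steel hitch pins, 29 mm above the collar's underside, on the axis; z up the pin. From the top: knurled round grip 24 mm across, 46 mm tall; round collar 44 mm across, 6 mm thick; plain round shank 59 mm long. Grips and collars are alike; shanks are 16, 19 and 22 mm thick, which pin has which is not told. About 0.3 kg.
- pin_c_neck (a point): The point on the axis of the pin of pin_c_grip where the shank meets the underside of the collar; z runs up the pin.
- drawbar_seat (a point): Centre of the pin hole at the top of the drawbar clevis, a dark steel fork of two lugs fixed to the bench, top 89 mm above the bench. The pin to be sized stands in this 28 mm hole, collar on the lug, shank straight down. The other two pins stand in a dark drilled timber block at the back.
- gauge: Taper gauge fixed to the bench: two ground steel bars 14 mm thick, tops 86 mm above the bench, on a grey frame, open below the bars. Origin at bench level under the middle line. The slot between the bars runs along x: wide and open at -x, narrowing 0.175 mm per mm towards +x; y across, z up. A pin hangs in the slot by its collar, which slides on the bar tops.
- gauge_entry (a point): Point on the slot's centre line at the height of the bar tops, 55 mm on the wide side of the middle line; the slot is 29 mm wide here, so any shank can be lowered in. Axes as the gauge. Pushing the pin some 8 to 15 N along the slot wedges it firmly; more than 60 N between pin and gauge spoils the gauge.
- line_thin (a point): Point on the slot's centre line, at bar-top height, at the engraved line for 16 mm, nearest the narrow end; axes as the gauge. A shank of this size touching both bars has its axis here, or a few mm on when pushed firmly. 1 mm off to the side, it meets one bar 11 mm too soon and is pushed sideways: only a stop with both bars pressing evenly counts.
- line_middle (a point): Point on the slot's centre line, at bar-top height, at the engraved line for 19 mm, 17 mm before the thin one; axes as the gauge. A shank of this size touching both bars has its axis here, or a few mm on when pushed firmly. 1 mm off to the side, it meets one bar 11 mm too soon and is pushed sideways: only a stop with both bars pressing evenly counts.
- line_thick (a point): Point on the slot's centre line, at bar-top height, at the engraved line for 22 mm, nearest the wide end, 17 mm before the middle one; axes as the gauge. A shank of this size touching both bars has its axis here, or a few mm on when pushed firmly. 1 mm off to the side, it meets one bar 11 mm too soon and is pushed sideways: only a stop with both bars pressing evenly counts.
- rack_thin (a point): Centre of the mouth of the rack's 22 mm hole (-y end), the place for a thin (16 mm) pin. The rack is a fixed timber offcut 89 mm wide (x), 215 mm long (y) and 89 mm high with three holes, 75 mm deep, 65 mm apart in a row along y; a pin hangs in its hole, collar on the timber. z up.
- rack_middle (a point): Centre of the mouth of the rack's 25 mm hole (middle), the place for a middle (19 mm) pin. The rack is a fixed timber offcut 89 mm wide (x), 215 mm long (y) and 89 mm high with three holes, 75 mm deep, 65 mm apart in a row along y; a pin hangs in its hole, collar on the timber. z up.
- rack_thick (a point): Centre of the mouth of the rack's 28 mm hole (+y end), the place for a thick (22 mm) pin. The rack is a fixed timber offcut 89 mm wide (x), 215 mm long (y) and 89 mm high with three holes, 75 mm deep, 65 mm apart in a row along y; a pin hangs in its hole, collar on the timber. z up.
There are look-alikes about, which are no part of the job. Leave any blue look-alike of the part that bears pin_a_grip alone. What is shaped like the part that bears pin_b_grip but yellow is not meant.

How it is judged:
By the outcome, as a careful person would: the job done as asked, in the order asked, and still so for the second after the job is handed in, with the robot touching nothing.
It also fails if it takes over 72 s, if anything falls off the work surface, if the arm or the gripper's body presses on something with over 40 N, if the wrist force passes 120 N, or if a joint passes its speed limit or range.

## Working session

There is one attempt and no reset: what is moved stays moved. The work goes in short steps, Python scripts to look and compute and a tool call to move; the robot and the scene stay as the last step left them, time stands still between calls to the robot, and variables do not carry over. Pictures are saved under pics/ and viewed, at most 10 in all, crops included, and the job is handed in when it is done.

Besides the shell and the picture viewer there is one more tool, called after "Call:" as name(argument=value, ...), one argument or row to a line, values as JSON. jog_arm: Moves the arm, as the interface text tells. Its arguments: {"type":"object","properties":{"motion":{"type":"array"},"squeeze":{"type":"number"}},"required":["motion"]}

```bash
mkdir -p pics; ls; python3 - <<'E'
from bench import r
import cv2, numpy as np
for n in("scene","top"):
    im=r.grab_frame(n); cv2.imwrite(f"pics/{n}0.png",im)
    c=r.get_calibration(n); print(n,c)
print(r.read_state())
a=cv2.imread("pics/scene0.png");b=cv2.imread("pics/top0.png")
E
```

```text
pics
scene {'K': array([[484.90316753,   0.        , 250.71995962],
       [  0.        , 484.90316753, 185.15842563],
       [  0.        ,   0.        ,   1.        ]]), 'xyz': array([ 1.31726498, -0.62434484,  0.98219316]), 'attitude': array([-2.30437479,  0.0175595 ,  0.83024985])}
top {'K': array([[437.08783472,   0.        , 255.260591  ],
       [  0.        , 437.08783472, 186.05931776],
       [  0.        ,   0.        ,   1.        ]]), 'xyz': array([ 0.41346538, -0.01904608,  1.10726825]), 'attitude': array([-2.96653782,  0.02883277, -1.59186751])}
{'time_s': 0.1, 'q': array([1.08436770e+00, 3.13955347e-01, 4.50787706e-02, 1.30363417e+00,
       2.99960236e-05, 1.43118060e+00]), 'qvel': array([-0.00116274, -0.00126844,  0.00266177,  0.00246011, -0.00113559,
       -0.00091941]), 'tau': array([ 4.67684833e-03, -4.81724381e+01,  2.99243599e+01,  1.27127400e-02,
       -1.23067621e-04,  5.69998150e-06]), 'tcp_pos': array([0.19524649, 0.54037019, 0.25247529]), 'tool_rot': array([-3.13989909e+00, -2.68287313e-04,  2.79477950e+00]), 'force': array([-0.26696162,  0.17322833,  0.07931314]), 'ft_torque': array([-0.03272642, -0.00554367,  0.00261414]), 'finger_force': 0.0, 'grip_width': 1.001961723312128}
```

View pics/scene0.png

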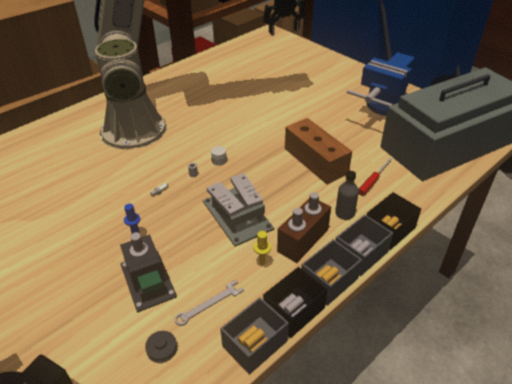

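View pics/top0.png

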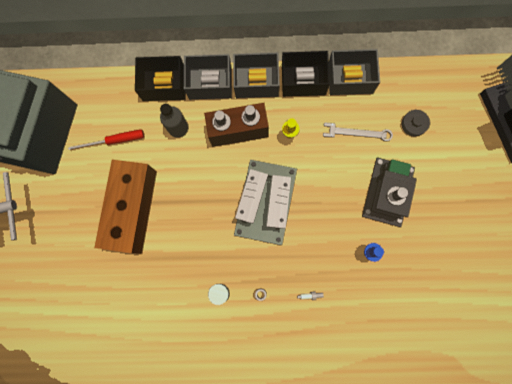

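The top view shows the clevis with the pin at (398,195). Three things could be mistaken for that pin: the blue look-alike (374,252), the yellow look-alike (291,127), and the two pins in the dark block (221,121) and (251,115). By the description I choose the steel pin at (398,195). The gauge is at (265,203) and the rack at (127,205). Next is a close crop to check.

```bash
cat > h.py <<'E'
import numpy as np, cv2
from scipy.spatial.transform import Rotation as R
from bench import r
def cam(n):
    c=r.get_calibration(n); return c["K"],np.array(c["xyz"]),R.from_euler("xyz",c["attitude"]).as_matrix()
def pix2w(n,u,v,z):
    K,p,M=cam(n); d=M@np.linalg.solve(K,[u,v,1]); return p+d*(z-p[2])/d[2]
def w2pix(n,P):
    K,p,M=cam(n); q=K@(M.T@(np.array(P)-p)); return q[:2]/q[2]
E
python3 - <<'E'
from h import *
b=cv2.imread("pics/top0.png"); a=cv2.imread("pics/scene0.png")
def crop(i,x,y,w,h,s): return cv2.resize(i[y:y+h,x:x+w],None,fx=s,fy=s,interpolation=cv2.INTER_CUBIC)
o=np.zeros((600,800,3),np.uint8)
o[:300,:300]=crop(b,228,155,75,75+15-15,4)      # placeholder gauge
o[:300,300:540]=crop(b,355,155,60,75,4)
o[:300,540:800]=crop(b,92,155,65,75,4)
o[300:,:400]=crop(a,200,170,80,60,5)
o[300:,400:]=crop(a,100,190,80,60,5)
cv2.imwrite("pics/c1.png",o)
for n,p in dict(top=(398,195),).items(): print(pix2w(n,*p,.141))
E
```

```text
[ 0.55657963 -0.31080287  0.141     ]
```

View pics/c1.png

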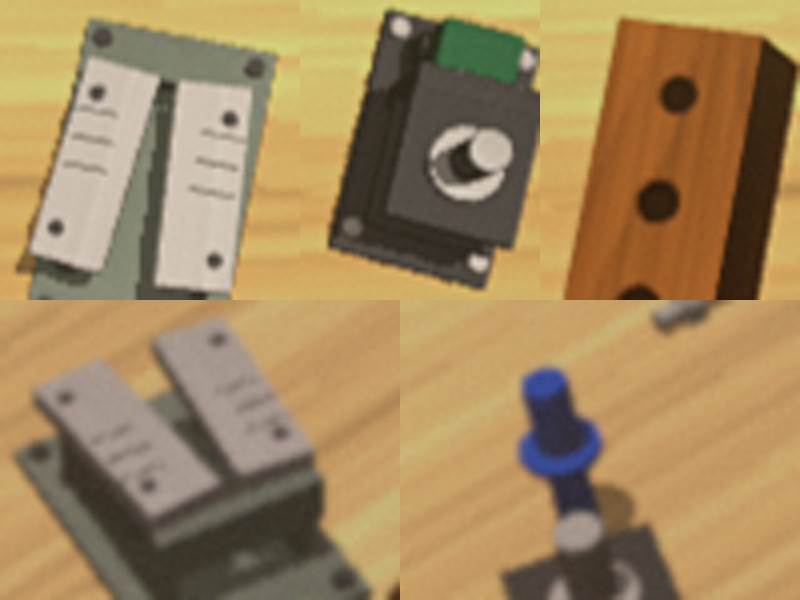

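The crop confirms the choice: a steel pin on the dark clevis, collar at about (396.6,195.3) and grip top at about (402.4,191.9), with blue pin a separate piece on the bench. The gauge's slot narrows towards the top of the image (+x), and its three line pairs are visible. Next I measure.

```bash
python3 - <<'E'
from h import *
f=np.mean([r.grab_frame("top").astype(float) for _ in range(6)],0).astype(np.uint8)
g=np.mean([r.grab_frame("scene").astype(float) for _ in range(6)],0).astype(np.uint8)
cv2.imwrite("pics/topavg.png",f);cv2.imwrite("pics/sceneavg.png",g)
G=cv2.cvtColor(f,cv2.COLOR_BGR2GRAY); S=cv2.cvtColor(f,cv2.COLOR_BGR2HSV)
def comps(mask,x,y,w,h,amin):
    m=np.zeros_like(G); m[y:y+h,x:x+w]=mask[y:y+h,x:x+w]
    n,l,s,c=cv2.connectedComponentsWithStats(m)
    return [(s[i],c[i],(l==i).astype(np.uint8)) for i in range(1,n) if s[i][4]>=amin]
# rack holes: dark on orange top; size by deficit integral
for u,v in((126.5,178.5),(121.5,205.3),(116,232)):
    w=G[int(v)-11:int(v)+12,int(u)-11:int(u)+12].astype(float)
    yy,xx=np.mgrid[int(v)-11:int(v)+12,int(u)-11:int(u)+12]
    rr=np.hypot(xx-u,yy-v); bg=np.median(w[(rr>8)&(rr<10)]); lo=np.percentile(w,2)
    d=np.clip((bg-w)/(bg-lo),0,1); d[rr>7.5]=0; d[d<.25]=0
    A=d.sum(); cu,cv=(d*xx).sum()/A,(d*yy).sum()/A
    P=pix2w("top",cu,cv,.089); print("hole",cu,cv,"diam px",2*np.sqrt(A/np.pi),"mm",2*np.sqrt(A/np.pi)*(1.107-.089)/437*1e3,P)
# bars: low saturation, bright
m=((S[...,1]<60)&(G>125)).astype(np.uint8)*255
for s,c,k in comps(m,232,160,66,80,60):
    cn=max(cv2.findContours(k,0,1)[0],key=cv2.contourArea)
    q=cv2.boxPoints(cv2.minAreaRect(cn)); print("bar",s,c); print(np.array([pix2w("top",*p,.086)[:2] for p in q]).round(4).tolist())
for s,c,k in comps(m,378,170,37,50,8): print("pin",s,c,pix2w("top",*c,.141))
E
```

```text
hole 126.18521796857712 178.25868554990043 diam px 9.198600838825019 mm 21.428319574196497 [0.62127699 0.31529178 0.089     ]
hole 121.0450677592184 204.86479672234475 diam px 10.52067641380361 mm 24.50812034153793 [0.55729026 0.32560231 0.089     ]
hole 115.54122699026848 232.00868116621723 diam px 11.678293716923196 mm 27.204812365738704 [0.49338621 0.3365168  0.089     ]
bar [ 235  166   62   74 2836] [265.38681241 202.65444288]
[[0.4826, 0.0629], [0.6613, 0.0261], [0.6347, -0.0917], [0.458, -0.0517]]
pin [410 170   4   2   8] [411.5 170.5] [ 0.6111693  -0.34500733  0.141     ]
pin [388 186  20  19 205] [398.53658537 194.5902439 ] [ 0.55746717 -0.31205252  0.141     ]
```

```bash
python3 - <<'E'
from h import *
f=cv2.imread("pics/topavg.png").astype(np.float32); g=cv2.cvtColor(f.astype(np.uint8),cv2.COLOR_BGR2GRAY).astype(np.float32)
K,p,M=cam("top")
def rect(z,c,yaw,hx,hy,s):  # rows: +x up; cols: left=+y ; s px/mm
    H,W=int(2*hx*s),int(2*hy*s); v,u=np.mgrid[0:H,0:W]
    lx=(hx-(v+.5)/s)/1e3; ly=(hy-(u+.5)/s)/1e3
    P=np.stack([c[0]+lx*np.cos(yaw)-ly*np.sin(yaw),c[1]+lx*np.sin(yaw)+ly*np.cos(yaw),np.full(lx.shape,z)],-1)
    q=((P-p)@M)@K.T; q=(q[...,:2]/q[...,2:]).astype(np.float32)
    return q
c=pix2w("top",*(228+154.5/4-.4,155+150.5/4-.4),.086)[:2]; 
e1=pix2w("top",228+167.5/4-.4,155+77.5/4-.4,.086);e2=pix2w("top",228+129.5/4-.4,155+278.5/4-.4,.086)
yaw=np.arctan2(*(e1-e2)[1::-1]); print("c",c,"yaw deg",np.degrees(yaw),"len",np.linalg.norm(e1-e2))
s=4
for it in range(3):
    q=rect(.086,c,yaw,80,40,s); im=cv2.remap(g,q[...,0],q[...,1],cv2.INTER_CUBIC)
    d=np.gradient(cv2.GaussianBlur(im,(0,0),3),axis=1)
    L=[];Rr=[]
    for v in range(0,im.shape[0],4):
        x=80-(v+.5)/s
        if not -50<x<25: continue
        w=(19-.175*x)/2
        for sg,lst in((1,L),(-1,Rr)):
            y0=sg*w; us=int((40-y0)*s); win=d[v,us-16:us+17]*(-sg); k=int(np.argmax(win))
            if 0<k<32:
                a,b,e=win[k-1:k+2]; k+= .5*(a-e)/(a-2*b+e)
            lst.append((x,40-(us-16+k+.5)/s))
    def fit(l):
        l=np.array(l); ok=np.ones(len(l),bool)
        for _ in range(4):
            P=np.polyfit(l[ok,0],l[ok,1],1); res=l[:,1]-np.polyval(P,l[:,0]); ok=abs(res)<max(.3,2*res[ok].std())
        return P,res[ok].std(),ok.sum()
    a,b=fit(L),fit(Rr); mid=(a[0]+b[0])/2; wd=a[0]-b[0]; print("L",a,"R",b,"mid",mid,"width",wd)
    # recentre laterally and in yaw
    off=mid[1]/1e3; c=c+off*np.array([-np.sin(yaw),np.cos(yaw)]); yaw+=np.arctan(mid[0])
xm=(wd[1]-19)/-wd[0]; print("c",c,"yaw",np.degrees(yaw),"x of 19mm width (slope .175):",(wd[1]-19)/.175,(19-wd[1])/wd[0])
# engraved lines profile
pf={}
for nm,sg in(("L",1),("R",-1)):
    cols=slice(*sorted((int((40-sg*14)*s),int((40-sg*24)*s)))); pr=im[:,cols].mean(1); pf[nm]=pr
    pr=pr-cv2.GaussianBlur(pr[:,None],(0,0),16)[:,0]
    xs=80-(np.arange(len(pr))+.5)/s; k=[i for i in range(2,len(pr)-2) if pr[i]==pr[i-8:i+9].min() and -35<xs[i]<35 and pr[i]<-2]
    print(nm,[(round(xs[i],1),round(float(pr[i]),1)) for i in k])
o=np.zeros((600,800,3),np.uint8)+90
gi=cv2.remap(f,q[...,0],q[...,1],cv2.INTER_CUBIC).clip(0,255).astype(np.uint8)
o[:,:320]=gi[20:620]
for j,z in enumerate((.095,.141)):
    cc=pix2w("top",*((396.6,195.3),(402.4,191.9))[j],z)[:2]; print(z,cc)
    q=rect(z,cc,0,30,30,5);pi=cv2.remap(f,q[...,0],q[...,1],cv2.INTER_CUBIC).clip(0,255).astype(np.uint8)
    cv2.drawMarker(pi,(150,150),(0,0,255),0,10,1); cv2.circle(pi,(150,150),(110,60)[j],(0,0,255),1); o[j*300:j*300+300,400:700]=pi
cv2.imwrite("pics/c2.png",o)
E
```

```text
c [ 0.5792566  -0.01903916] yaw deg -12.022297084494829 len 0.12186942977872547
L (array([-0.10513485, 10.09625098]), np.float64(0.19420580844218813), np.int64(70)) R (array([ 0.06983919, -8.9526065 ]), np.float64(0.1900818426029879), np.int64(70)) mid [-0.01764783  0.57182224] width [-0.17497404 19.04885748]
L (array([-0.08774636,  9.50824329]), np.float64(0.1818827029201206), np.int64(69)) R (array([ 0.08777062, -9.54204924]), np.float64(0.20406268449314063), np.int64(73)) mid [ 1.21338167e-05 -1.69029729e-02] width [-0.17551698 19.05029252]
L (array([-0.08778583,  9.52378065]), np.float64(0.18491195139254574), np.int64(69)) R (array([ 0.08760079, -9.51382464]), np.float64(0.1969469766017241), np.int64(71)) mid [-9.25235832e-05  4.97800588e-03] width [-0.17538662 19.03760529]
c [ 0.57937302 -0.01849149] yaw -13.03794403298512 x of 19mm width (slope .175): 0.21488735256290123 0.21441366027334835Traceback (most recent call last):
  File "<stdin>", line 41, in <module>
    return umr_minimum(a, axis, None, out, keepdims, initial, where)
ValueError: zero-size array to reduction operation minimum which has no identity
```

```bash
cat >> h.py <<'E'
def rectimg(n,f,z,c,yaw,hx,hy,s):
    K,p,M=cam(n); H,W=int(2*hx*s),int(2*hy*s); v,u=np.mgrid[0:H,0:W]
    lx=(hx-(v+.5)/s)/1e3; ly=(hy-(u+.5)/s)/1e3
    P=np.stack([c[0]+lx*np.cos(yaw)-ly*np.sin(yaw),c[1]+lx*np.sin(yaw)+ly*np.cos(yaw),np.full(lx.shape,z)],-1)
    q=((P-p)@M)@K.T; q=(q[...,:2]/q[...,2:]).astype(np.float32)
    return cv2.remap(f,q[...,0],q[...,1],cv2.INTER_CUBIC)
E
python3 - <<'E'
from h import *
o=np.zeros((600,800,3),np.uint8)
c0=pix2w("top",396.6-.4,195.3-.4,.095)[:2]; print(c0,pix2w("top",402,191.5,.141)[:2])
for i,n in enumerate(("top","scene")):
    f=cv2.imread(f"pics/{n}avg.png")
    for j,z in enumerate((.095,.141)):
        pi=rectimg(n,f,z,c0,0,30,30,5)
        for k in range(0,300,50): cv2.line(pi,(k,0),(k,4),(0,0,255),1);cv2.line(pi,(0,k),(4,k),(0,0,255),1)
        cv2.circle(pi,(150,150),(110,60)[j],(0,0,255),1); o[j*300:j*300+300,i*400:i*400+300]=pi
cv2.imwrite("pics/c2.png",o)
E
```

```text
[ 0.56373323 -0.32056873] [ 0.56420114 -0.3202053 ]
```

View pics/c2.png

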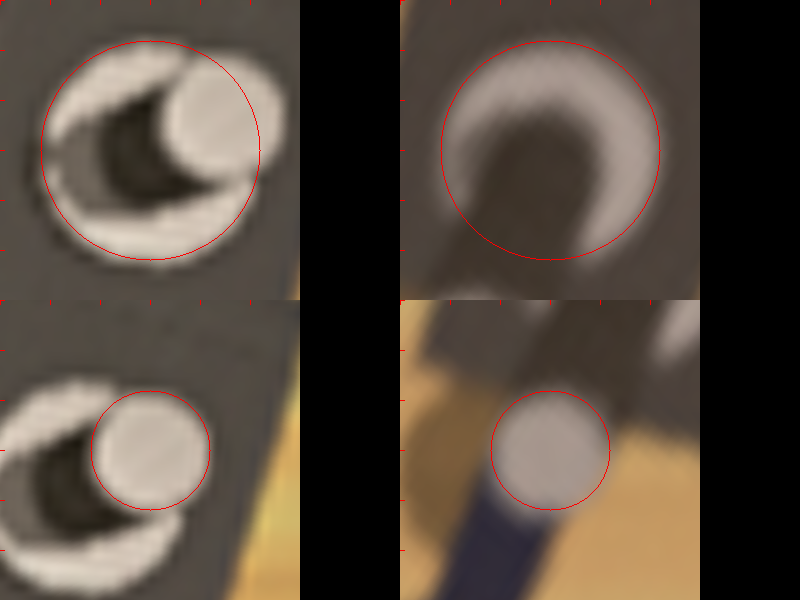

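The rectified views agree in both cameras: the collar (z=.095) and grip top (z=.141) are centred at (0.5637, -0.3206). The gauge's middle line is at (0.5793, -0.0185), yaw -13.04°, with fitted slope 0.1754 against the 0.175 given. The rack holes measure 21.4, 24.5 and 27.2 mm and lie 65 mm apart. Next I turn the tool so the jaws close along the slot (yaw 76.96°) and move above the pin.

Call:
jog_arm(
  motion=[
    {"jaw": 1, "linear": [0, 0, 0], "twist": 7.1},
    {"jaw": 1, "linear": [0, 0, 0], "twist": 7.1},
    {"jaw": 1, "linear": [0, 0, 0], "twist": 7.1},
    {"jaw": 1, "linear": [0, 0, 0], "twist": 7.1},
    {"jaw": 1, "linear": [0, 0, 0], "twist": 7.1},
    {"jaw": 1, "linear": [0, 0, 0], "twist": 7.1},
    {"jaw": 1, "linear": [0, 0, 0], "twist": 7.1},
    {"jaw": 1, "linear": [0, 0, 0], "twist": 7.1},
  ],
  squeeze=60,
)

```text
time_s: 1.37
tcp_pos: [0.1955, 0.5408, 0.2533]
tool_rot: [3.142, -0.0, 1.797]
force: [0.4, 1.2, 0.2]
grip_width: 0.997
finger_force: 0.0
```

Call:
jog_arm(
  motion=[
    {"jaw": 1, "linear": [0, 0, 0], "twist": 7.1},
    {"jaw": 1, "linear": [0, 0, 0], "twist": 7.1},
    {"jaw": 1, "linear": [0, 0, 0], "twist": 7.1},
    {"jaw": 1, "linear": [0, 0, 0], "twist": 5.0},
    {"jaw": 1, "linear": [-3.0, 2.2, 0], "twist": 0},
    {"jaw": 1, "linear": [-3.0, 2.2, 0], "twist": 0},
    {"jaw": 1, "linear": [-3.0, 2.2, 0], "twist": 0},
    {"jaw": 1, "linear": [-3.0, 2.2, 0], "twist": 0},
  ],
)

```text
time_s: 2.03
tcp_pos: [0.2544, 0.4028, 0.2532]
tool_rot: [3.141, -0.0, 1.346]
force: [1.0, 0.1, 0.6]
grip_width: 1.004
finger_force: 0.0
```

Call:
jog_arm(
  motion=[
    {"jaw": 0.7, "linear": [-3.0, 2.2, 0], "twist": 0},
    {"jaw": 0.7, "linear": [-3.0, 2.2, 0], "twist": 0},
    {"jaw": 0.7, "linear": [-3.0, 2.2, 0], "twist": 0},
    {"jaw": 0.7, "linear": [-3.0, 2.2, 0], "twist": 0},
    {"jaw": 0.7, "linear": [-3.0, 2.2, 0], "twist": 0},
    {"jaw": 0.7, "linear": [-3.0, 2.2, 0], "twist": 0},
    {"jaw": 0.7, "linear": [-3.0, 2.2, 0], "twist": 0},
    {"jaw": 0.7, "linear": [-3.0, 2.2, 0], "twist": 0},
  ],
)

```text
time_s: 2.7
tcp_pos: [0.3723, 0.129, 0.2537]
tool_rot: [3.14, -0.001, 1.345]
force: [0.6, 0.4, 0.1]
grip_width: 0.703
finger_force: 0.0
```

Call:
jog_arm(
  motion=[
    {"jaw": 0.7, "linear": [-3.0, 2.2, 0], "twist": 0},
    {"jaw": 0.7, "linear": [-3.0, 2.2, 0], "twist": 0},
    {"jaw": 0.7, "linear": [-3.0, 2.2, 0], "twist": 0},
    {"jaw": 0.7, "linear": [-3.0, 2.2, 0], "twist": 0},
    {"jaw": 0.7, "linear": [-3.0, 2.2, 0], "twist": 0},
    {"jaw": 0.7, "linear": [-3.0, 2.2, 0], "twist": 0},
    {"jaw": 0.7, "linear": [-3.0, 2.2, 0], "twist": 0},
    {"jaw": 0.7, "linear": [-3.0, 2.2, 0], "twist": 0},
  ],
)

```text
time_s: 3.37
tcp_pos: [0.4899, -0.1446, 0.2534]
tool_rot: [3.141, -0.0, 1.344]
force: [1.1, 0.3, 0.1]
grip_width: 0.698
finger_force: 0.0
```

Call:
jog_arm(
  motion=[
    {"jaw": 0.7, "linear": [-3.0, 2.2, 0], "twist": 0},
    {"jaw": 0.7, "linear": [-3.0, 2.2, 0], "twist": 0},
    {"jaw": 0.7, "linear": [-3.0, 2.2, 0], "twist": 0},
    {"jaw": 0.7, "linear": [-3.0, 2.2, 0], "twist": 0},
    {"jaw": 0.7, "linear": [-3.0, 2.2, 0], "twist": 0},
    {"jaw": 0.7, "linear": [-0.5, 0.1, 2.0], "twist": 0},
    {"jaw": 0.7, "linear": [0, 0, 2.0], "twist": 0},
    {"jaw": 0.7, "linear": [0, 0, 0], "twist": 0},
  ],
)

```text
time_s: 4.03
tcp_pos: [0.5613, -0.3186, 0.2084]
tool_rot: [-3.135, -0.003, 1.343]
force: [-1.2, 0.1, -0.2]
grip_width: 0.701
finger_force: 0.0
```

```bash
cat >> h.py <<'E'
def go(x,y,z,yaw=None):
    s=r.read_state(); a=s["tool_rot"]; M=R.from_euler("xyz",a).as_matrix()
    print("t",s["time_s"],"tcp",s["tcp_pos"].round(4),"rot",np.degrees(a).round(2),"w",round(s["grip_width"],3),"F",s["force"].round(1),"ff",round(s["finger_force"],1))
    print("tool shift cm",(M.T@(np.array([x,y,z])-s["tcp_pos"])*100).round(2))
    if yaw is not None: print("twist",round(np.degrees(a[2])-yaw,2))
E
python3 -c "
from h import *
go(.5637,-.3206,.123,76.96)"
```

```text
t 4.0333 tcp [ 0.5613 -0.3186  0.2084] rot [-1.7963e+02 -1.7000e-01  7.6940e+01] w 0.701 F [-1.2  0.1 -0.2] ff 0.0
tool shift cm [-0.17  0.33  8.54]
twist -0.02
```

Call:
jog_arm(
  motion=[
    {"jaw": 0.7, "linear": [-0.15, 0.3, 2.0], "twist": 0},
    {"jaw": 0.7, "linear": [0, 0, 2.0], "twist": 0},
    {"jaw": 0.7, "linear": [0, 0, 1.0], "twist": 0},
    {"jaw": 0.7, "linear": [0, 0, 0], "twist": 0},
    {"jaw": 0.7, "linear": [0, 0, 0], "twist": 0},
    {"jaw": 0.7, "linear": [0, 0, 0], "twist": 0},
    {"jaw": 0.7, "linear": [0, 0, 0], "twist": 0},
    {"jaw": 0.7, "linear": [0, 0, 0], "twist": 0},
  ],
)

```text
time_s: 4.7
tcp_pos: [0.5662, -0.3211, 0.1648]
tool_rot: [3.139, 0.001, 1.345]
force: [-0.2, 0.2, 0.0]
grip_width: 0.701
finger_force: 0.0
```

```bash
python3 -c "
from h import *
go(.5637,-.3206,.123,76.96)"
```

```text
t 4.7 tcp [ 0.5662 -0.3211  0.1648] rot [1.7987e+02 5.0000e-02 7.7040e+01] w 0.701 F [-0.2  0.2  0. ] ff 0.0
tool shift cm [-0.01 -0.26  4.18]
twist 0.08
```

Call:
jog_arm(
  motion=[
    {"jaw": 0.7, "linear": [0, -0.25, 0], "twist": 0},
    {"jaw": 0.7, "linear": [0, 0, 1.0], "twist": 0},
    {"jaw": 0.7, "linear": [0, 0, 1.2], "twist": 0},
    {"jaw": 0.7, "linear": [0, 0, 1.0], "twist": 0},
    {"jaw": 0.7, "linear": [0, 0, 1.0], "twist": 0},
    {"jaw": 0.7, "linear": [0, 0, 0], "twist": 0},
    {"jaw": 0.7, "linear": [0, 0, 0], "twist": 0},
    {"jaw": 0.7, "linear": [0, 0, 0], "twist": 0},
  ],
)

```text
time_s: 5.37
tcp_pos: [0.5632, -0.3203, 0.1214]
tool_rot: [3.142, -0.0, 1.344]
force: [0.3, 0.0, 0.8]
grip_width: 0.695
finger_force: 0.0
```

```bash
python3 - <<'E'
from h import *
go(.5637,-.3206,.123,76.96)
f=r.grab_frame("top"); g=r.grab_frame("scene")
a=cv2.resize(f[150:250,340:440],None,fx=4,fy=4,interpolation=2);b=cv2.resize(g[180:280,90:190],None,fx=4,fy=4,interpolation=2)
cv2.imwrite("pics/c3.png",np.hstack([a,b]))
E
```

```text
t 5.3667 tcp [ 0.5632 -0.3203  0.1214] rot [180.    -0.    77.03] w 0.695 F [0.3 0.  0.8] ff 0.0
tool shift cm [-0.02  0.06 -0.16]
twist 0.07
```

View pics/c3.png

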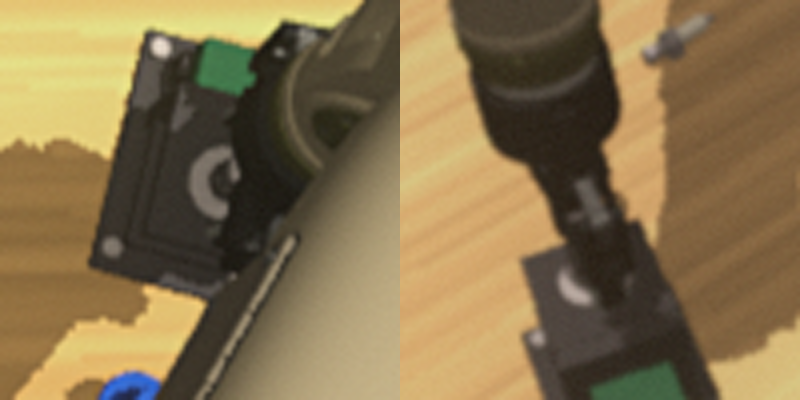

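The picture shows the gripper straddling the pin: collar visible under the fingers at about (190,180) in the left half, and fingers clear of the collar in the right half. Now I close.

Call:
jog_arm(
  motion=[
    {"jaw": 0.4, "linear": [0, 0, -0.1], "twist": 0},
    {"jaw": 0.2, "linear": [0, 0, 0], "twist": 0},
    {"jaw": 0, "linear": [0, 0, 0], "twist": 0},
    {"jaw": 0, "linear": [0, 0, 0], "twist": 0},
    {"jaw": 0, "linear": [0, 0, 0], "twist": 0},
    {"jaw": 0, "linear": [0, 0, 0], "twist": 0},
    {"jaw": 0, "linear": [0, 0, 0], "twist": 0},
    {"jaw": 0, "linear": [0, 0, 0], "twist": 0},
  ],
  squeeze=60,
)

```text
time_s: 6.13
tcp_pos: [0.5633, -0.3204, 0.123]
tool_rot: [3.141, 0.0, 1.344]
force: [-0.5, 0.1, 6.0]
grip_width: 0.26
finger_force: 58.9
```

```bash
python3 -c "
from h import *
go(.5637,-.3206,.243,76.96)"
```

```text
t 6.1333 tcp [ 0.5633 -0.3204  0.123 ] rot [1.7995e+02 3.0000e-02 7.7030e+01] w 0.26 F [-0.5  0.1  6. ] ff 58.9
tool shift cm [ -0.02   0.05 -12.  ]
twist 0.07
```

Call:
jog_arm(
  motion=[
    {"jaw": 0, "linear": [0, 0, -0.5], "twist": 0},
    {"jaw": 0, "linear": [0, 0, -1.0], "twist": 0},
    {"jaw": 0, "linear": [0, 0, -2.0], "twist": 0},
    {"jaw": 0, "linear": [0, 0, -2.5], "twist": 0},
    {"jaw": 0, "linear": [0, 0, -2.5], "twist": 0},
    {"jaw": 0, "linear": [0, 0, -1.5], "twist": 0},
    {"jaw": 0, "linear": [0, 0, 0], "twist": 0},
    {"jaw": 0, "linear": [0, 0, 0], "twist": 0},
  ],
)

```text
time_s: 6.8
tcp_pos: [0.5635, -0.3204, 0.2229]
tool_rot: [3.14, 0.001, 1.344]
force: [-0.1, 0.2, -3.7]
grip_width: 0.267
finger_force: 59.0
```

```bash
python3 -c "
from h import *
go(.5257,-.0061,.223,76.96)"
```

```text
t 6.8 tcp [ 0.5635 -0.3204  0.2229] rot [1.7991e+02 3.0000e-02 7.7030e+01] w 0.267 F [-0.1  0.2 -3.7] ff 59.0
tool shift cm [ 29.78 -10.74  -0.04]
twist 0.07
```

Call:
jog_arm(
  motion=[
    {"jaw": 0, "linear": [1.4, -0.5, 0], "twist": 0},
    {"jaw": 0, "linear": [2.8, -1.0, 0], "twist": 0},
    {"jaw": 0, "linear": [2.8, -1.0, 0], "twist": 0},
    {"jaw": 0, "linear": [2.8, -1.0, 0], "twist": 0},
    {"jaw": 0, "linear": [2.8, -1.0, 0], "twist": 0},
    {"jaw": 0, "linear": [2.8, -1.0, 0], "twist": 0},
    {"jaw": 0, "linear": [2.8, -1.0, 0], "twist": 0},
    {"jaw": 0, "linear": [2.8, -1.0, 0], "twist": 0},
  ],
)

```text
time_s: 7.47
tcp_pos: [0.5356, -0.097, 0.2201]
tool_rot: [-3.138, -0.001, 1.344]
force: [0.1, 0.1, -3.5]
grip_width: 0.265
finger_force: 59.1
```

Call:
jog_arm(
  motion=[
    {"jaw": 0, "linear": [2.8, -1.0, 0], "twist": 0},
    {"jaw": 0, "linear": [2.8, -1.0, 0], "twist": 0},
    {"jaw": 0, "linear": [2.0, -0.7, 0], "twist": 0},
    {"jaw": 0, "linear": [1.2, -0.5, 0], "twist": 0},
    {"jaw": 0, "linear": [0, 0, 0], "twist": 0},
    {"jaw": 0, "linear": [0, 0, 0], "twist": 0},
    {"jaw": 0, "linear": [0, 0, 0], "twist": 0},
    {"jaw": 0, "linear": [0, 0, 0], "twist": 0},
  ],
)

```text
time_s: 8.13
tcp_pos: [0.5258, -0.0068, 0.2218]
tool_rot: [-3.141, 0.0, 1.343]
force: [-0.1, -0.0, -3.0]
grip_width: 0.268
finger_force: 59.2
```

```bash
python3 - <<'E'
from h import *
go(.5257,-.0061,.223,76.96)
g=r.grab_frame("scene"); f=r.grab_frame("top")
a=cv2.resize(g[120:240,180:300],None,fx=3.3,fy=3.3,interpolation=2);b=cv2.resize(f[150:270,210:330],None,fx=3.3,fy=3.3,interpolation=2)
cv2.imwrite("pics/c4.png",np.hstack([a,b]))
E
```

```text
t 8.1333 tcp [ 0.5258 -0.0068  0.2218] rot [-1.7998e+02  2.0000e-02  7.6950e+01] w 0.268 F [-0.1 -0.  -3. ] ff 59.2
tool shift cm [ 0.07 -0.03 -0.12]
twist -0.01
```

View pics/c4.png

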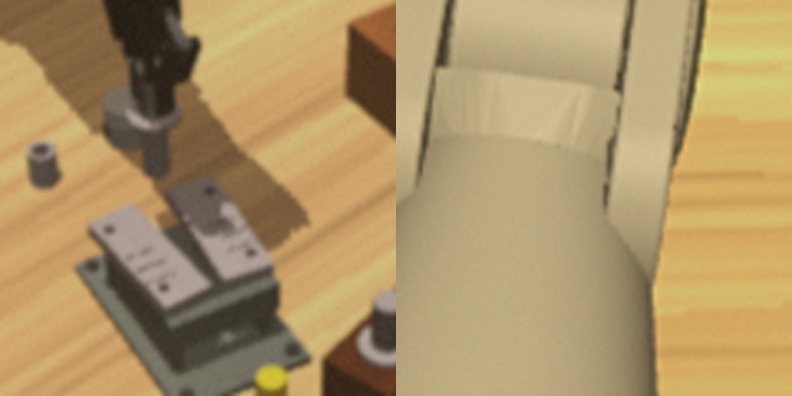

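The picture shows the pin hanging upright below the fingers (shank at about (155,150)) above the wide, open end of the slot. I lower it in.

Call:
jog_arm(
  motion=[
    {"jaw": 0, "linear": [0.07, 0, 1.0], "twist": 0},
    {"jaw": 0, "linear": [0, 0, 2.0], "twist": 0},
    {"jaw": 0, "linear": [0, 0, 2.0], "twist": 0},
    {"jaw": 0, "linear": [0, 0, 2.0], "twist": 0},
    {"jaw": 0, "linear": [0, 0, 1.5], "twist": 0},
    {"jaw": 0, "linear": [0, 0, 1.0], "twist": 0},
    {"jaw": 0, "linear": [0, 0, 0], "twist": 0},
    {"jaw": 0, "linear": [0, 0, 0], "twist": 0},
  ],
)

```text
time_s: 8.9
tcp_pos: [0.5256, -0.0053, 0.1268]
tool_rot: [-3.14, 0.0, 1.344]
force: [-0.3, 0.5, -2.3]
grip_width: 0.265
finger_force: 59.2
```

```bash
python3 -c "
from h import *
go(.5257,-.0061,.120,76.96)"
```

```text
t 8.9 tcp [ 0.5256 -0.0053  0.1268] rot [-179.93    0.     77.  ] w 0.265 F [-0.3  0.5 -2.3] ff 59.2
tool shift cm [-0.08  0.03  0.68]
twist 0.04
```

Call:
jog_arm(
  motion=[
    {"jaw": 0, "linear": [0, 0, 0.3], "twist": 0},
    {"jaw": 0, "linear": [0, 0, 0.2], "twist": 0},
    {"jaw": 0, "linear": [0, 0, 0.1], "twist": 0},
    {"jaw": 0, "linear": [0, 0, 0], "twist": 0},
    {"jaw": 0, "linear": [0, 0, 0], "twist": 0},
    {"jaw": 0, "linear": [0, 0, 0], "twist": 0},
    {"jaw": 0, "linear": [0, 0, 0], "twist": 0},
    {"jaw": 0, "linear": [0, 0, 0], "twist": 0},
  ],
)

```text
time_s: 9.57
tcp_pos: [0.5259, -0.005, 0.1214]
tool_rot: [3.141, -0.0, 1.344]
force: [0.4, 0.6, -3.2]
grip_width: 0.267
finger_force: 59.2
```

```bash
python3 -c "
from h import *
go(.5257,-.0061,.120,76.96)"
```

```text
t 9.5667 tcp [ 0.5259 -0.005   0.1214] rot [ 1.7999e+02 -1.0000e-02  7.7030e+01] w 0.267 F [ 0.4  0.6 -3.2] ff 59.2
tool shift cm [-0.11 -0.    0.14]
twist 0.07
```

Call:
jog_arm(
  motion=[
    {"jaw": 0, "linear": [-0.1, 0, 0], "twist": 0},
    {"jaw": 0, "linear": [0, 0, 0.1], "twist": 0},
    {"jaw": 0, "linear": [0, 0, 0.05], "twist": 0},
    {"jaw": 0, "linear": [0, 0, 0], "twist": 0},
    {"jaw": 0, "linear": [0, 0, 0], "twist": 0},
    {"jaw": 0, "linear": [0, 0, 0], "twist": 0},
    {"jaw": 0, "linear": [0, 0, 0], "twist": 0},
    {"jaw": 0, "linear": [0, 0, 0], "twist": 0},
  ],
)

```text
time_s: 10.23
tcp_pos: [0.5257, -0.0061, 0.12]
tool_rot: [3.141, 0.0, 1.344]
force: [-1.6, -0.7, 0.6]
grip_width: 0.266
finger_force: 59.5
```

```bash
python3 -c "
from h import *
go(.5257,-.0061,.120,76.96)"
```

```text
t 10.2333 tcp [ 0.5257 -0.0061  0.12  ] rot [179.99   0.    77.03] w 0.266 F [-1.6 -0.7  0.6] ff 59.5
tool shift cm [ 0. -0. -0.]
twist 0.07
```

Call:
jog_arm(
  motion=[
    {"jaw": 0, "linear": [0, 0.3, 0], "twist": 0},
    {"jaw": 0, "linear": [0, 0.5, 0], "twist": 0},
    {"jaw": 0, "linear": [0, 0.5, 0], "twist": 0},
    {"jaw": 0, "linear": [0, 0.5, 0], "twist": 0},
    {"jaw": 0, "linear": [0, 0.4, 0], "twist": 0},
    {"jaw": 0, "linear": [0, 0.3, 0], "twist": 0},
    {"jaw": 0, "linear": [0, 0, 0], "twist": 0},
    {"jaw": 0, "linear": [0, 0, 0], "twist": 0},
  ],
)

```text
time_s: 10.9
tcp_pos: [0.5507, -0.0118, 0.12]
tool_rot: [3.141, -0.0, 1.344]
force: [-2.1, 1.2, 3.3]
grip_width: 0.27
finger_force: 59.9
```

```bash
cat >> h.py <<'E'
def gs():
    s=r.read_state(); y=np.radians(-13.04); X=np.array([np.cos(y),np.sin(y)]);Y=np.array([-np.sin(y),np.cos(y)])
    d=(s["tcp_pos"][:2]-[.5793,-.0185])*1e3; F=s["force"]
    print("t",s["time_s"],"gauge x %.1f y %.1f z %.1f"%(d@X,d@Y,s["tcp_pos"][2]*1e3),"F x %.1f y %.1f z %.1f"%(F[:2]@X,F[:2]@Y,F[2]),"T",s["ft_torque"].round(2),"rot",np.degrees(s["tool_rot"]).round(2),"w",round(s["grip_width"],3))
E
python3 -c "
from h import *
gs()"
```

```text
t 10.9 gauge x -29.3 y 0.1 z 120.0 F x -2.3 y 0.7 z 3.3 T [ 0.12  0.48 -0.01] rot [ 1.7995e+02 -2.0000e-02  7.7030e+01] w 0.27
```

Call:
jog_arm(
  motion=[
    {"jaw": 0, "linear": [0, 0.2, -0.02], "twist": 0},
    {"jaw": 0, "linear": [0, 0.2, 0], "twist": 0},
    {"jaw": 0, "linear": [0, 0.2, 0], "twist": 0},
    {"jaw": 0, "linear": [0, 0.2, 0], "twist": 0},
    {"jaw": 0, "linear": [0, 0, 0], "twist": 0},
    {"jaw": 0, "linear": [0, 0, 0], "twist": 0},
    {"jaw": 0, "linear": [0, 0, 0], "twist": 0},
    {"jaw": 0, "linear": [0, 0, 0], "twist": 0},
  ],
)

```text
time_s: 11.57
tcp_pos: [0.5578, -0.0133, 0.12]
tool_rot: [-3.141, -0.0, 1.345]
force: [-2.7, 2.2, 4.6]
grip_width: 0.268
finger_force: 59.9
```

```bash
python3 -c "
from h import *
gs()"
```

```text
t 11.5667 gauge x -22.1 y 0.2 z 120.0 F x -3.2 y 1.5 z 4.6 T [0.33 0.85 0.07] rot [-1.7999e+02 -2.0000e-02  7.7040e+01] w 0.268
```

Call:
jog_arm(
  motion=[
    {"jaw": 0, "linear": [0, 0.1, -0.05], "twist": 0},
    {"jaw": 0, "linear": [0, 0.1, 0], "twist": 0},
    {"jaw": 0, "linear": [0, 0.1, 0], "twist": 0},
    {"jaw": 0, "linear": [0, 0.1, 0], "twist": 0},
    {"jaw": 0, "linear": [0, 0, 0], "twist": 0},
    {"jaw": 0, "linear": [0, 0, 0], "twist": 0},
    {"jaw": 0, "linear": [0, 0, 0], "twist": 0},
    {"jaw": 0, "linear": [0, 0, 0], "twist": 0},
  ],
)

```text
time_s: 12.23
tcp_pos: [0.5617, -0.0141, 0.1201]
tool_rot: [-3.141, -0.001, 1.345]
force: [-1.5, 3.3, -3.1]
grip_width: 0.265
finger_force: 59.3
```

```bash
python3 -c "
from h import *
gs()"
```

```text
t 12.2333 gauge x -18.1 y 0.3 z 120.1 F x -2.2 y 2.8 z -3.1 T [ 0.84  0.24 -0.02] rot [-1.7999e+02 -3.0000e-02  7.7040e+01] w 0.265
```

Call:
jog_arm(
  motion=[
    {"jaw": 0, "linear": [0.03, 0, 0], "twist": 0},
    {"jaw": 0, "linear": [0, 0.1, 0], "twist": 0},
    {"jaw": 0, "linear": [0, 0.1, 0.01], "twist": 0},
    {"jaw": 0, "linear": [0, 0, 0], "twist": 0},
    {"jaw": 0, "linear": [0, 0, 0], "twist": 0},
    {"jaw": 0, "linear": [0, 0, 0], "twist": 0},
    {"jaw": 0, "linear": [0, 0, 0], "twist": 0},
    {"jaw": 0, "linear": [0, 0, 0], "twist": 0},
  ],
)

```text
time_s: 12.9
tcp_pos: [0.563, -0.0143, 0.1202]
tool_rot: [-3.14, -0.0, 1.345]
force: [-2.9, 3.5, -2.5]
grip_width: 0.261
finger_force: 59.3
```

```bash
python3 -c "
from h import *
gs()"
```

```text
t 12.9 gauge x -16.8 y 0.4 z 120.2 F x -3.6 y 2.8 z -2.5 T [ 0.82  0.8  -0.01] rot [-1.7991e+02 -1.0000e-02  7.7040e+01] w 0.261
```

Call:
jog_arm(
  motion=[
    {"jaw": 0, "linear": [0.04, 0, 0], "twist": 0},
    {"jaw": 0, "linear": [0, 0.1, 0], "twist": 0},
    {"jaw": 0, "linear": [0, 0.1, 0.01], "twist": 0},
    {"jaw": 0, "linear": [0, 0, 0], "twist": 0},
    {"jaw": 0, "linear": [0, 0, 0], "twist": 0},
    {"jaw": 0, "linear": [0, 0, 0], "twist": 0},
    {"jaw": 0, "linear": [0, 0, 0], "twist": 0},
    {"jaw": 0, "linear": [0, 0, 0], "twist": 0},
  ],
)

```text
time_s: 13.57
tcp_pos: [0.5635, -0.0143, 0.1201]
tool_rot: [-3.137, 0.001, 1.344]
force: [-6.9, 3.7, 1.6]
grip_width: 0.264
finger_force: 59.8
```

```bash
python3 -c "
from h import *
gs()"
```

```text
t 13.5667 gauge x -16.3 y 0.5 z 120.1 F x -7.6 y 2.0 z 1.6 T [ 0.78  1.83 -0.05] rot [-1.7975e+02  4.0000e-02  7.7030e+01] w 0.264
```

Call:
jog_arm(
  motion=[
    {"jaw": 0, "linear": [0.04, 0, 0], "twist": 0},
    {"jaw": 0, "linear": [0, 0.1, 0], "twist": 0},
    {"jaw": 0, "linear": [0, 0.05, 0], "twist": 0},
    {"jaw": 0, "linear": [0, 0, 0], "twist": 0},
    {"jaw": 0, "linear": [0, 0, 0], "twist": 0},
    {"jaw": 0, "linear": [0, 0, 0], "twist": 0},
    {"jaw": 0, "linear": [0, 0, 0], "twist": 0},
    {"jaw": 0, "linear": [0, 0, 0], "twist": 0},
  ],
)

```text
time_s: 14.23
tcp_pos: [0.5637, -0.0143, 0.12]
tool_rot: [-3.135, 0.001, 1.344]
force: [-12.3, 1.6, 4.9]
grip_width: 0.262
finger_force: 60.1
```

```bash
python3 -c "
from h import *
gs()"
```

```text
t 14.2333 gauge x -16.2 y 0.6 z 120.0 F x -12.4 y -1.2 z 4.9 T [ 0.64  2.59 -0.  ] rot [-1.7961e+02  8.0000e-02  7.7020e+01] w 0.262
```

Call:
jog_arm(
  motion=[
    {"jaw": 0, "linear": [0, 0.05, -0.03], "twist": 0},
    {"jaw": 0, "linear": [0, 0, 0], "twist": 0},
    {"jaw": 0, "linear": [0, 0, 0], "twist": 0},
    {"jaw": 0, "linear": [0, 0, 0], "twist": 0},
    {"jaw": 0, "linear": [0, 0, 0], "twist": 0},
    {"jaw": 0, "linear": [0, 0, 0], "twist": 0},
    {"jaw": 0, "linear": [0, 0, 0], "twist": 0},
    {"jaw": 0, "linear": [0, 0, 0], "twist": 0},
  ],
)

```text
time_s: 14.9
tcp_pos: [0.5637, -0.0143, 0.1201]
tool_rot: [-3.134, 0.001, 1.344]
force: [-13.4, 3.5, 5.2]
grip_width: 0.265
finger_force: 59.9
```

```bash
python3 - <<'E'
from h import *
gs()
f=r.grab_frame("scene")
P=lambda x,y,z:w2pix("scene",np.array([.5793,-.0185,z])+np.array([.9742,-.2256,0])*x/1e3+np.array([.2256,.9742,0])*y/1e3)
c=f[150:250,190:310].copy(); c=cv2.resize(c,None,fx=6,fy=6,interpolation=2)
for x in(-17,0,17):
    for y in (-25,25):
        u=(P(x,y,.086)-[190,150])*6; cv2.circle(c,tuple(u.astype(int).tolist()),4,(0,0,255),1)
cv2.imwrite("pics/c5.png",c)
E
```

```text
t 14.9 gauge x -16.1 y 0.6 z 120.1 F x -13.8 y 0.4 z 5.2 T [ 0.72  2.71 -0.08] rot [-1.7956e+02  8.0000e-02  7.7020e+01] w 0.265
```

View pics/c5.png

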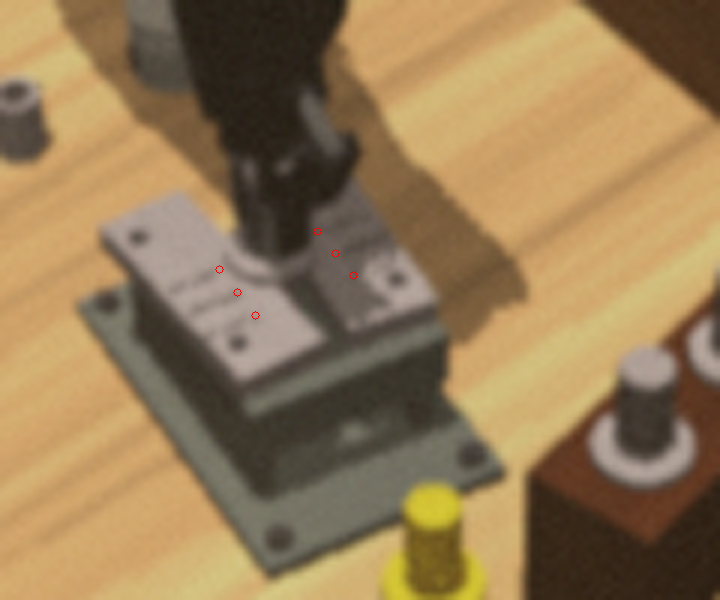

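The picture shows the projected marks lying on the engraved lines. The collar (about (270,262)) sits between the marks of the line nearest the wide end, (220,269) and (317,231). The pin stopped at -16.1 mm (thick line at -17) with 13.8 N along the slot and 0.4 N sideways, so it is thick. I back out and lift.

Call:
jog_arm(
  motion=[
    {"jaw": 0, "linear": [0, -0.3, 0], "twist": 0},
    {"jaw": 0, "linear": [-0.05, -0.4, 0], "twist": 0},
    {"jaw": 0, "linear": [0, -0.5, 0], "twist": 0},
    {"jaw": 0, "linear": [0, -0.5, -0.05], "twist": 0},
    {"jaw": 0, "linear": [0, -0.5, 0], "twist": 0},
    {"jaw": 0, "linear": [0, -0.3, 0], "twist": 0},
    {"jaw": 0, "linear": [0, 0, 0], "twist": 0},
    {"jaw": 0, "linear": [0, 0, 0], "twist": 0},
  ],
)

```text
time_s: 15.62
tcp_pos: [0.5433, -0.0096, 0.1213]
tool_rot: [3.141, 0.0, 1.344]
force: [0.5, -0.0, -3.2]
grip_width: 0.268
finger_force: 59.4
```

```bash
python3 -c "
from h import *
gs()"
```

```text
t 15.6167 gauge x -37.1 y 0.6 z 121.3 F x 0.5 y 0.1 z -3.2 T [-0.01 -0.02 -0.  ] rot [1.7996e+02 1.0000e-02 7.7030e+01] w 0.268
```

Call:
jog_arm(
  motion=[
    {"jaw": 0, "linear": [0, 0, -1.0], "twist": 0},
    {"jaw": 0, "linear": [0, 0, -2.0], "twist": 0},
    {"jaw": 0, "linear": [0, 0, -2.5], "twist": 0},
    {"jaw": 0, "linear": [0, 0, -2.5], "twist": 0},
    {"jaw": 0, "linear": [0, 0, -1.5], "twist": 0},
    {"jaw": 0, "linear": [0, 0, -0.7], "twist": 0},
    {"jaw": 0, "linear": [0, 0, 0], "twist": 0},
    {"jaw": 0, "linear": [0, 0, 0], "twist": 0},
  ],
)

```text
time_s: 16.28
tcp_pos: [0.5434, -0.0095, 0.223]
tool_rot: [3.141, -0.0, 1.344]
force: [-0.6, 0.1, -2.9]
grip_width: 0.264
finger_force: 59.5
```

```bash
python3 -c "
from h import *
go(.4935,.3370,.223)
g=cv2.imread('pics/sceneavg.png')
print([w2pix('scene',p).round(1) for p in ((.4934,.3365,.089),(.5573,.3256,.089),(.6213,.3153,.089))])
print(w2pix('scene',(.4934,.3365,.089)))
G=cv2.cvtColor(g,cv2.COLOR_BGR2GRAY)
for z in [(.4934,.3365),(.5573,.3256),(.6213,.3153)]:
    u,v=w2pix('scene',(*z,.089)); i,j=int(v)-5,int(u)-6; w=G[i:i+11,j:j+13].astype(float); d=np.clip(np.median(w)-5-w,0,None); yy,xx=np.mgrid[i:i+11,j:j+13]; print((d*xx).sum()/d.sum(),(d*yy).sum()/d.sum(), pix2w('scene',(d*xx).sum()/d.sum(),(d*yy).sum()/d.sum(),.089).round(4))"
```

```text
t 16.2833 tcp [ 0.5434 -0.0095  0.223 ] rot [179.98  -0.    77.03] w 0.264 F [-0.6  0.1 -2.9] ff 59.5
tool shift cm [ 32.65 -12.64  -0.  ]
[array([304.3, 128.1]), array([317.2, 138.3]), array([331., 149.])]
[304.3058571  128.13945558]
304.2737896494157 128.36143572621035 [0.4941 0.3355 0.089 ]
317.3330152671756 138.4675572519084 [0.5581 0.3253 0.089 ]
331.04971098265895 149.2092485549133 [0.6221 0.3146 0.089 ]
```

Call:
jog_arm(
  motion=[
    {"jaw": 0, "linear": [1.4, -0.6, 0], "twist": 0},
    {"jaw": 0, "linear": [2.6, -1.0, 0], "twist": 0},
    {"jaw": 0, "linear": [2.6, -1.0, 0], "twist": 0},
    {"jaw": 0, "linear": [2.6, -1.0, 0], "twist": 0},
    {"jaw": 0, "linear": [2.6, -1.0, 0], "twist": 0},
    {"jaw": 0, "linear": [2.6, -1.0, 0], "twist": 0},
    {"jaw": 0, "linear": [2.6, -1.0, 0], "twist": 0},
    {"jaw": 0, "linear": [2.6, -1.0, 0], "twist": 0},
  ],
)

```text
time_s: 16.95
tcp_pos: [0.5119, 0.1996, 0.2212]
tool_rot: [-3.139, 0.001, 1.344]
force: [0.7, -0.6, -2.5]
grip_width: 0.266
finger_force: 59.5
```

Call:
jog_arm(
  motion=[
    {"jaw": 0, "linear": [2.6, -1.0, 0], "twist": 0},
    {"jaw": 0, "linear": [2.6, -1.0, 0], "twist": 0},
    {"jaw": 0, "linear": [2.6, -1.0, 0], "twist": 0},
    {"jaw": 0, "linear": [2.6, -1.0, 0], "twist": 0},
    {"jaw": 0, "linear": [2.6, -1.0, 0], "twist": 0},
    {"jaw": 0, "linear": [0, 0, 0], "twist": 0},
    {"jaw": 0, "linear": [0, 0, 0], "twist": 0},
    {"jaw": 0, "linear": [0, 0, 0], "twist": 0},
  ],
)

```text
time_s: 17.62
tcp_pos: [0.493, 0.336, 0.2215]
tool_rot: [-3.14, 0.002, 1.345]
force: [0.1, -0.7, -2.9]
grip_width: 0.263
finger_force: 59.5
```

Call:
jog_arm(
  motion=[
    {"jaw": 0, "linear": [0, 0, 0], "twist": 0},
    {"jaw": 0, "linear": [0, 0, 0], "twist": 0},
    {"jaw": 0, "linear": [0, 0, 0], "twist": 0},
    {"jaw": 0, "linear": [0, 0, 0], "twist": 0},
    {"jaw": 0, "linear": [0, 0, 0], "twist": 0},
    {"jaw": 0, "linear": [0, 0, 0], "twist": 0},
    {"jaw": 0, "linear": [0, 0, 0], "twist": 0},
    {"jaw": 0, "linear": [0, 0, 0], "twist": 0},
  ],
)

```text
time_s: 18.28
tcp_pos: [0.4938, 0.3364, 0.2232]
tool_rot: [3.141, -0.0, 1.344]
force: [1.1, 0.9, -2.6]
grip_width: 0.263
finger_force: 59.5
```

```bash
python3 -c "
from h import *
go(.4937,.3365,.125)"
```

```text
t 18.2833 tcp [0.4938 0.3364 0.2232] rot [ 1.7999e+02 -1.0000e-02  7.7020e+01] w 0.263 F [ 1.1  0.9 -2.6] ff 59.5
tool shift cm [ 0.01 -0.01  9.82]
```

Call:
jog_arm(
  motion=[
    {"jaw": 0, "linear": [0, 0, 1.0], "twist": 0},
    {"jaw": 0, "linear": [0, 0, 1.5], "twist": 0},
    {"jaw": 0, "linear": [0, 0, 1.0], "twist": 0},
    {"jaw": 0, "linear": [0, 0, 0.5], "twist": 0},
    {"jaw": 0, "linear": [0, 0, 0.5], "twist": 0},
    {"jaw": 0, "linear": [0, 0, 0.5], "twist": 0},
    {"jaw": 0, "linear": [0, 0, 0], "twist": 0},
    {"jaw": 0, "linear": [0, 0, 0], "twist": 0},
  ],
)

```text
time_s: 18.95
tcp_pos: [0.4937, 0.3365, 0.1731]
tool_rot: [-3.142, 0.0, 1.344]
force: [0.2, 0.6, -2.6]
grip_width: 0.267
finger_force: 59.5
```

```bash
python3 -c "
from h import *
go(.4937,.3365,.125)"
```

```text
t 18.95 tcp [0.4937 0.3365 0.1731] rot [-180.      0.     77.03] w 0.267 F [ 0.2  0.6 -2.6] ff 59.5
tool shift cm [ 0.   -0.    4.81]
```

Call:
jog_arm(
  motion=[
    {"jaw": 0, "linear": [0, 0, 1.0], "twist": 0},
    {"jaw": 0, "linear": [0, 0, 1.0], "twist": 0},
    {"jaw": 0, "linear": [0, 0, 1.0], "twist": 0},
    {"jaw": 0, "linear": [0, 0, 0.8], "twist": 0},
    {"jaw": 0, "linear": [0, 0, 0.5], "twist": 0},
    {"jaw": 0, "linear": [0, 0, 0.3], "twist": 0},
    {"jaw": 0, "linear": [0, 0, 0], "twist": 0},
    {"jaw": 0, "linear": [0, 0, 0], "twist": 0},
  ],
)

```text
time_s: 19.62
tcp_pos: [0.4937, 0.3365, 0.1271]
tool_rot: [-3.142, -0.0, 1.344]
force: [-0.3, 0.1, -3.3]
grip_width: 0.27
finger_force: 59.5
```

Call:
jog_arm(
  motion=[
    {"jaw": 0, "linear": [0, 0, 0.08], "twist": 0},
    {"jaw": 0, "linear": [0, 0, 0.08], "twist": 0},
    {"jaw": 0, "linear": [0, 0, 0], "twist": 0},
    {"jaw": 0, "linear": [0, 0, 0], "twist": 0},
    {"jaw": 0, "linear": [0, 0, 0], "twist": 0},
    {"jaw": 0, "linear": [0, 0, 0], "twist": 0},
    {"jaw": 0, "linear": [0, 0, 0], "twist": 0},
    {"jaw": 0, "linear": [0, 0, 0], "twist": 0},
  ],
)

```text
time_s: 20.28
tcp_pos: [0.4937, 0.3364, 0.1256]
tool_rot: [3.141, -0.0, 1.344]
force: [0.1, -0.5, -3.4]
grip_width: 0.262
finger_force: 59.5
```

```bash
python3 -c "
from h import *
go(.4937,.3365,.123)"
```

```text
t 20.2833 tcp [0.4937 0.3364 0.1256] rot [ 1.7999e+02 -1.0000e-02  7.7030e+01] w 0.262 F [ 0.1 -0.5 -3.4] ff 59.5
tool shift cm [ 0.   -0.01  0.26]
```

Call:
jog_arm(
  motion=[
    {"jaw": 0, "linear": [0, 0, 0.08], "twist": 0},
    {"jaw": 0, "linear": [0, 0, 0.08], "twist": 0},
    {"jaw": 0, "linear": [0, 0, 0.06], "twist": 0},
    {"jaw": 0, "linear": [0, 0, 0.04], "twist": 0},
    {"jaw": 0, "linear": [0, 0, 0], "twist": 0},
    {"jaw": 0, "linear": [0, 0, 0], "twist": 0},
    {"jaw": 0, "linear": [0, 0, 0], "twist": 0},
    {"jaw": 0, "linear": [0, 0, 0], "twist": 0},
  ],
)

```text
time_s: 20.95
tcp_pos: [0.4937, 0.3365, 0.1231]
tool_rot: [3.142, -0.0, 1.344]
force: [0.5, -0.5, -0.2]
grip_width: 0.264
finger_force: 59.9
```

```bash
python3 -c "
from h import *
go(.4937,.3365,.123)"
```

```text
t 20.95 tcp [0.4937 0.3365 0.1231] rot [ 1.800e+02 -1.000e-02  7.703e+01] w 0.264 F [ 0.5 -0.5 -0.2] ff 59.9
tool shift cm [0.   0.   0.01]
```

The collar is on the timber at z=.123, as expected, and the rack now carries the pin's weight. I release and retreat.

Call:
jog_arm(
  motion=[
    {"jaw": 0.32, "linear": [0, 0, 0], "twist": 0},
    {"jaw": 0.4, "linear": [0, 0, 0], "twist": 0},
    {"jaw": 0.55, "linear": [0, 0, 0], "twist": 0},
    {"jaw": 0.7, "linear": [0, 0, 0], "twist": 0},
    {"jaw": 0.7, "linear": [0, 0, 0], "twist": 0},
    {"jaw": 0.7, "linear": [0, 0, 0], "twist": 0},
    {"jaw": 0.7, "linear": [0, 0, 0], "twist": 0},
    {"jaw": 0.7, "linear": [0, 0, 0], "twist": 0},
  ],
)

```text
time_s: 21.62
tcp_pos: [0.4937, 0.3365, 0.123]
tool_rot: [3.141, -0.0, 1.344]
force: [-0.4, -0.2, 0.3]
grip_width: 0.698
finger_force: 0.0
```

Call:
jog_arm(
  motion=[
    {"jaw": 0.7, "linear": [0, 0, -0.5], "twist": 0},
    {"jaw": 0.7, "linear": [0, 0, -1.5], "twist": 0},
    {"jaw": 0.7, "linear": [0, 0, -2.5], "twist": 0},
    {"jaw": 0.7, "linear": [0, 0, -3], "twist": 0},
    {"jaw": 0.7, "linear": [0, 0, -3], "twist": 0},
    {"jaw": 0.7, "linear": [0, 0, -2.5], "twist": 0},
    {"jaw": 0.7, "linear": [0, 0, -1.5], "twist": 0},
    {"jaw": 0.7, "linear": [0, 0, 0], "twist": 0},
  ],
)

```text
time_s: 22.28
tcp_pos: [0.4953, 0.3373, 0.2728]
tool_rot: [3.136, -0.005, 1.344]
force: [0.5, 0.2, -0.0]
grip_width: 0.701
finger_force: 0.0
```

Call:
jog_arm(
  motion=[
    {"jaw": 0.7, "linear": [-2, -1.0, 0], "twist": 0},
    {"jaw": 0.7, "linear": [-3, -1.0, 0], "twist": 0},
    {"jaw": 0.7, "linear": [-3, -1.0, 0], "twist": 0},
    {"jaw": 0.7, "linear": [-3, -1.0, 0], "twist": 0},
    {"jaw": 0.7, "linear": [-3, 0, 0], "twist": 0},
    {"jaw": 0.7, "linear": [-2, 0, 0], "twist": 0},
    {"jaw": 0.7, "linear": [0, 0, 0], "twist": 0},
    {"jaw": 0.7, "linear": [0, 0, 0], "twist": 0},
  ],
)

```text
time_s: 22.95
tcp_pos: [0.4184, 0.1888, 0.2676]
tool_rot: [-3.141, -0.0, 1.342]
force: [-1.0, 0.1, 0.2]
grip_width: 0.703
finger_force: 0.0
```

```bash
python3 - <<'E'
from h import *
go(.4937,.3365,.123)
f=r.grab_frame("top"); g=r.grab_frame("scene")
a=cv2.resize(f[150:270,70:190],None,fx=3.3,fy=3.3,interpolation=2);b=cv2.resize(g[70:190,260:380],None,fx=3.3,fy=3.3,interpolation=2)
cv2.imwrite("pics/c6.png",np.hstack([a,b]))
E
```

```text
t 22.95 tcp [0.4184 0.1888 0.2676] rot [-1.7998e+02 -1.0000e-02  7.6920e+01] w 0.703 F [-1.   0.1  0.2] ff 0.0
tool shift cm [16.09  3.99 14.46]
```

View pics/c6.png

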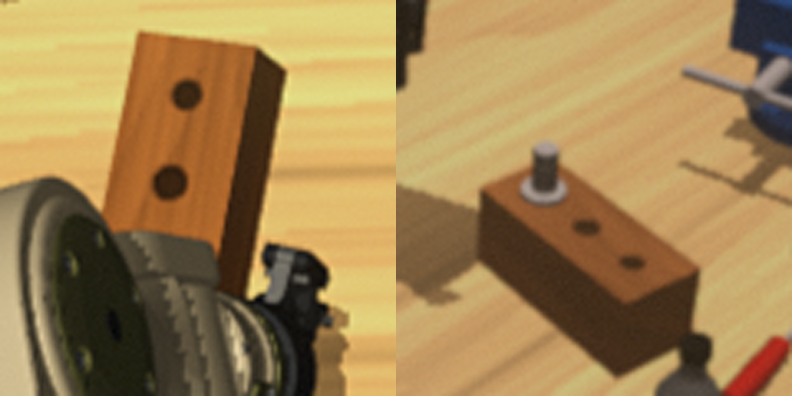

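The right half shows the pin standing upright in the largest hole, with its collar flat on the timber (about (544,187)). The two smaller holes are empty and the arm is clear. I hand the job in.

```bash
python3 -c "
from bench import r
print(r.job_done())"
```

```text
the job is handed in; nothing more can be done
None
```

The pin wedged at the thick line (13.8 N along the slot, 0.4 N sideways), so I set it upright in the rack's largest hole with its collar on the timber, let go, and handed the job in at about 23 s.

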